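# Show which specimen goes on the stage, and log it

### The arm

A 6-joint arm with a two-finger parallel gripper is mounted at the origin on the work surface. World frame = base frame: x ahead of the robot, y to its left, z up, the work surface at z = 0. Lengths are in m, angles in rad, forces in N, time in s.
With the tool pointing down it reaches from about 0.225 to 0.875 m from the base axis. Payload 3.4 kg.
Tool frame: the origin (TCP) lies between the finger pads, 19 mm behind the fingertips; this is the grasp point; z points along the fingers, y is the line along which they close (so a half turn about z gives the same grasp; the last joint's range is limited). The gripper opens to 85 mm and grips with 20 to 120 N. Pads are 22 mm wide; open, the fingers measure 114 mm over their backs; the gripper's body (76 mm by 85 mm) begins 54 mm behind the grasp point. The pads swing forward as they close: fully open they stand 13 mm farther back than shut.
Start: joints at [-1.391, 0.276, 1.505, -0, 1.361, -0.121], TCP at [0.17, -0.549, 0.25] pointing down, gripper open.
Joint ranges: [-2.89, 2.89], [-0.75, 2.08], [0.22, 2.7], [-1.18, 4.32], [0.11, 2.71], [-2.7, 2.7]. Speed limits (rad/s): [2.57, 2.57, 3.14, 3.14, 3.14, 3.14].

### API

Orientations are given as a unit quaternion [w, x, y, z].
In Python, from rig import manip gives the robot as it stands.
- The arm moves only by the shell command python3 -m pendant 'ROWS' [FORCE]. ROWS is JSON, a list of rows, each an object of numbers: "jaw": the opening, from -1 (shut) to 1 (fully open); "tx", "ty", "tz": the shift along the world's x, y, z in cm; "ax", "ay", "az": the turn, a rotation vector about the world's x, y, z in degrees. In form: [{"jaw": .., "tx": .., "ty": .., "tz": .., "ax": .., "ay": .., "az": ..}, ...]. A call has 1 to 10 rows; each row is the pose to reach, as a shift and turn from the pose commanded when the call began; what a row does not reach only later rows make up. A row lasts 1/8 s, in which the tool goes at most 62.5 mm and 10.7 degrees, less where a joint would pass 70% of its speed; a pose out of reach is approached as far as the arm can. A call with a gripper value outside its range is refused whole. The fingers move at their own pace and stop on an object; FORCE is the grip in N (left out, the last holds). Time passes only in rows, so rows that repeat a pose let the fingers close. It gives the time, the measured TCP pose, the force, the opening and the grip force at its end, in the units of the state.
- manip.get_state(): the state, without advancing time (a new reading comes with each control period).
- manip.get_image(name): name is "side" or "top" or "wrist"; returns a dict with "pixels" (384x512x3 uint8, blue, green, red), "depth" (384x512 float32, m along the optical axis (not along the pixel's ray), 0 where there is no reading), "fx", "fy", "cx", "cy" (pixels), "pose" (4x4, takes a point from camera to world coordinates). Camera axes: x right, y down, z forward; pixel columns grow to the right and rows downward; lengths in m; the calibration is good to about 2 mm. A picture is of the moment at which its call begins.
- manip.sign_off(): hands the job in; it is judged then, once.
The state is a dict: "clock": time; "qpos": joint angles; "qd": joint speeds; "effort": joint torques, N m; "position": TCP position; "ee_rot": TCP orientation; "contact_force": force on the tool from outside, world axes, zero at the start; "moment": the same for the moment, N m; "width": finger opening in m; "gripper_force": force on a finger pad.
Only numpy, scipy, OpenCV 4.12 (cv2) and the standard library are available. Lean on these libraries where they do the work, as an engineer would, in place of code of your own. Each camera call takes 0.05 s, during which the arm holds its last target. There are 200 camera calls.

### The job

The bench camera is filming: show it which specimen goes where. With the fingertips, point from straight above at the brass (yellow-faced, black-mounted) specimen, about 2 cm above it without contact, and stay there for two seconds; then point in the same way for two seconds at the blue-ringed seat of the aluminium stage plate; then press the green button fully down and let it go, to log the choice. Come down to each from above so that no other specimen or seat is pointed at, pick nothing up, touch neither specimens, tray, stage plate nor remote control, and leave the red button alone.

Things in the scene. Friction and masses are not known exactly. Their poses are not given: they have to be found in the camera images.
- brass_specimen: The specimen to point at: black resin mount with a yellow brass face. A round metallographic mount, upright cylinder 40 mm across, 20 mm high, about 60 g, loose, standing on the grey tray's floor in one of its four cells (which cell varies). Origin: centre of its underside; z up; its polished face is 20 mm above the origin, about 25 mm above the bench.
- copper_specimen: Bystander: green resin mount with a reddish copper face. A round metallographic mount, upright cylinder 40 mm across, 20 mm high, about 60 g, loose, standing on the grey tray's floor in one of its four cells (which cell varies). Origin: centre of its underside; z up; its polished face is 20 mm above the origin, about 25 mm above the bench.
- steel_specimen: Bystander: black resin mount with a bright silvery steel face. A round metallographic mount, upright cylinder 40 mm across, 20 mm high, about 60 g, loose, standing on the grey tray's floor in one of its four cells (which cell varies). Origin: centre of its underside; z up; its polished face is 20 mm above the origin, about 25 mm above the bench.
- iron_specimen: Bystander: red resin mount with a dark grey iron face. A round metallographic mount, upright cylinder 40 mm across, 20 mm high, about 60 g, loose, standing on the grey tray's floor in one of its four cells (which cell varies). Origin: centre of its underside; z up; its polished face is 20 mm above the origin, about 25 mm above the bench.
- brass_specimen_face (a point): Centre of the brass specimen's polished top face; z up. Pointing at it: the tool point (TCP) on the vertical through this point, fingertips about 2 cm above it
- copper_specimen_face (a point): Centre of the copper specimen's top face (not to be pointed at)
- steel_specimen_face (a point): Centre of the steel specimen's top face (not to be pointed at)
- iron_specimen_face (a point): Centre of the iron specimen's top face (not to be pointed at)
- tray: Grey plastic tray fixed to the bench, 150 x 150 mm, walls and cross-shaped dividers 5 mm thick, 12 mm high, floor 5 mm thick, four cells with centres 35 mm either way from the middle. Origin: centre of its underside. Anywhere on the left or right side of the bench, any yaw
- stage_plate: Aluminium microscope-stage plate fixed to the bench, 110 (x) x 160 (y) x 18 mm, with three empty round seats 42 mm across and 8 mm deep in a row along its y axis, 50 mm apart. Origin: centre of its underside. The tray lies to one side (left or right) of the control box and this plate to the other; any yaw
- blue_seat (a point): The seat to point at: blue ring round it and blue floor, an end seat 50 mm along +y from the middle of the stage plate: centre of the seat's mouth, level with the plate's top face, 18 mm above the bench; z up. Pointing at it: TCP on the vertical through this point, fingertips about 2 cm above it
- middle_seat (a point): The plain middle seat of the stage plate: centre of the seat's mouth, level with the plate's top face, 18 mm above the bench; z up (not to be pointed at)
- far_seat (a point): The plain end seat, 50 mm along -y from the middle of the stage plate: centre of the seat's mouth, level with the plate's top face, 18 mm above the bench; z up (not to be pointed at)
- camera_box: White camera control box fixed to the bench, 90 (x) x 120 (y) x 32 mm, carrying two round push buttons in black housings, 60 mm apart: green at +y, red at -y of the box. Origin: centre of its underside; z up
- green_button (a joint): Green push button: travel in m, 0 = released, 0.006 = fully down (counts as fully pressed beyond 0.0045). Spring return, 5 N at full travel
- green_button_top (a point): Centre of the green button's cap top, 28 mm across, about 54 mm above the bench and 10 mm above its 44 mm wide black housing when released, which is pressed straight down; z up; moves with the cap
- red_button (a joint): Red push button, to be left alone: travel in m, 0 = released, 0.006 = fully down
- red_button_top (a point): Centre of the red button's cap top, 28 mm across, 60 mm from the green one
- remote: White hand-held remote control, 140 (x) x 50 (y) x 17 mm, 90 g, loose, lying on the bench between the robot and the control box; a bystander. Origin: centre of its underside
There are look-alikes about, which are no part of the job. Of the things that look like the stage_plate, the smaller one is meant.

How it is judged:
By the outcome, as a careful person would: the job done as asked, in the order asked, and still so for the second after the job is handed in, with the robot touching nothing.
It also fails if it takes over 56 s, if anything falls off the work surface, if the arm or the gripper's body presses on something with over 40 N, if the wrist force passes 120 N, or if a joint passes its speed limit or range.

## Working session

There is one attempt and no reset: what is moved stays moved. The work goes in short steps, Python scripts to look and compute and a shell command to move; the robot and the scene stay as the last step left them, time stands still between calls to the robot, and variables do not carry over. Pictures are saved under pics/ and viewed, at most 10 in all, crops included, and the job is handed in when it is done.

```bash
mkdir -p pics
cat > h.py <<'E'
from rig import manip
import numpy as np, cv2
def grab(n):
    d=manip.get_image(n); np.savez(f'{n}.npz',**d); return d
def w(d,u,v,z=None):
    P=np.array(d['pose']); r=np.array([(u-d['cx'])/d['fx'],(v-d['cy'])/d['fy'],1.])
    if z is None:
        p=d['depth'][int(v)-1:int(v)+2,int(u)-1:int(u)+2]; k=np.median(p[p>0])
    else:
        k=(z-P[2,3])/(P[:3,:3]@r)[2]
    return P[:3,:3]@(r*k)+P[:3,3]
E
python3 - <<'E'
from h import *
s=manip.get_state();print(s)
for n in('top','side'):
    d=grab(n);cv2.imwrite(f'pics/{n}0.png',cv2.resize(d['pixels'],(800,600)));print(np.round(d['pose'],3),d['fx'])
E
```

```text
{'clock': 0.0, 'qpos': array([-1.39097397e+00,  2.76597009e-01,  1.50613936e+00,  3.55370145e-05,
        1.36069582e+00, -1.20984686e-01]), 'qd': array([ 2.27820566e-05,  1.21799044e-04,  1.25880408e-03, -1.34051381e-03,
        1.11453299e-03,  2.00635351e-04]), 'effort': array([ 1.10606121e-03, -4.16776764e+01, -2.45803535e+01,  6.21898394e-06,
        1.10471266e-02, -1.92687381e-06]), 'position': array([ 0.1702931 , -0.54868637,  0.24913605]), 'ee_rot': array([-9.19880840e-04,  9.88710835e-01,  1.49833369e-01, -9.68775135e-06]), 'contact_force': array([-0.40135368, -0.83369463,  0.17398464]), 'moment': array([0.01212612, 0.03325673, 0.01261196]), 'gripper_force': 0.0, 'width': 0.08544523446678051}
[[ 0.017 -0.981  0.195  0.318]
 [-1.    -0.02  -0.016 -0.005]
 [ 0.019 -0.194 -0.981  0.914]
 [ 0.     0.     0.     1.   ]] 412.01425681351475
[[ 0.972 -0.12   0.203  0.31 ]
 [-0.236 -0.541  0.808 -0.682]
 [ 0.013 -0.833 -0.554  0.546]
 [ 0.     0.     0.     1.   ]] 356.15102726488925
```

View pics/top0.png

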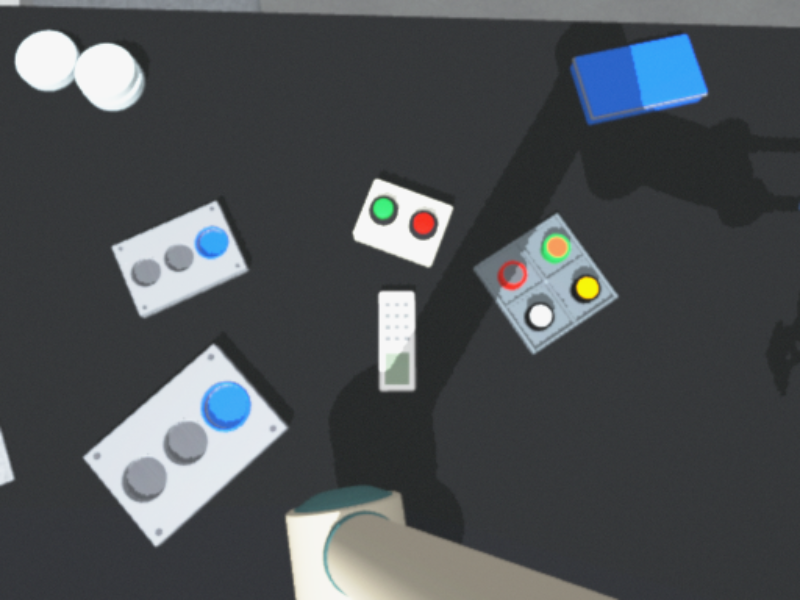

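View pics/side0.png

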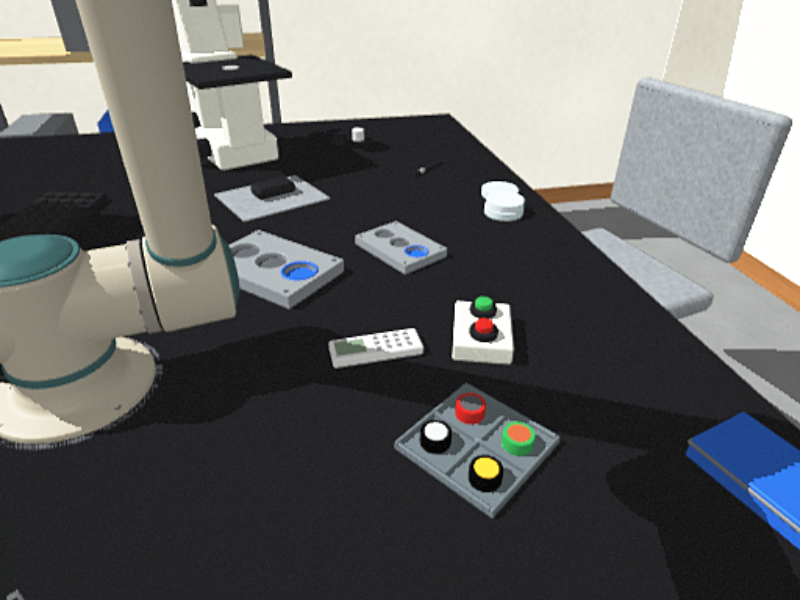

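Top view (800x600 scale): the brass candidates are yellow/black at (587,288), against steel (540,316), copper (557,246) and iron (512,274). I choose the yellow one. The blue-seat candidates are the small plate at (212,241) and the large plate at (226,405). I choose the small one. Green button is at (383,209) and red at (424,223).

Run:
```python
from h import *
for n,pts in (('top',{'brass':(587,288,.025),'blue':(212,241,.018),'green':(383,209,.054),'red':(424,223,.054)}),('side',{'brass':(486,469,.025),'green':(484,303,.054),'red':(484,325,.054)})):
    d=np.load(n+'.npz'); hsv=cv2.cvtColor(d['pixels'],cv2.COLOR_BGR2HSV)
    for k,(u,v,z) in pts.items():
        u*=.64;v*=.64
        c=hsv[int(v),int(u)].astype(int); dh=np.abs(hsv[...,0].astype(int)-c[0]); dh=np.minimum(dh,180-dh)
        m=((dh<8)&(hsv[...,1]>110)&(hsv[...,2]>60)).astype(np.uint8)
        l,lab,st,ce=cv2.connectedComponentsWithStats(m)[0:4]
        i=lab[int(v),int(u)]; x,y=ce[i]
        print(n,k,np.round((x,y),1),st[i],np.round(w(d,x,y,z),4),'depth',np.round(w(d,x,y),4))
    if n=='top':
        for a in [(113,247),(217,202),(247,269),(143,317),(84,458),(214,346),(287,428),(157,545)]: print(a,np.round(w(d,a[0]*.64,a[1]*.64,.018),3))
        for nm,a in dict(steel=(540,316),copper=(557,246),iron=(512,274),mid=(179,257),far=(146,272)).items(): print(nm,np.round(w(d,a[0]*.64,a[1]*.64,.02),3))
        p=d['pixels']; a=cv2.resize(p[120:240,60:180],(400,400),interpolation=2); b=cv2.resize(p[120:240,290:410],(400,400),interpolation=2)
        cv2.imwrite('pics/crop.png',np.hstack([a,b]))
```

```text
top brass [375.7 183.9] [369 178  14  13 145] [ 0.5113 -0.2867  0.025 ] depth [ 0.5112 -0.2866  0.0254]
top blue [135.5 154.9] [125 145  21  21 326] [0.5679 0.2494 0.018 ] depth [0.5691 0.2507 0.0134]
top green [245. 133.] [239 126  13  15 149] [0.6127 0.005  0.054 ] depth [0.6117 0.005  0.0567]
top red [270.7 142.4] [264 136  14  14 160] [ 0.5925 -0.0512  0.054 ] depth [ 0.5918 -0.0511  0.056 ]
(113, 247) [0.557 0.389 0.018]
(217, 202) [0.628 0.246 0.018]
(247, 269) [0.529 0.197 0.018]
(143, 317) [0.457 0.337 0.018]
(84, 458) [0.265 0.398 0.018]
(214, 346) [0.419 0.235 0.018]
(287, 428) [0.309 0.129 0.018]
(157, 545) [0.156 0.291 0.018]
steel [ 0.47 -0.22  0.02]
copper [ 0.573 -0.247  0.02 ]
iron [ 0.53  -0.181  0.02 ]
mid [0.544 0.294 0.02 ]
far [0.521 0.338 0.02 ]
side brass [310.8 299.2] [303 293  16  14 174] [ 0.5103 -0.2882  0.025 ] depth [ 0.5104 -0.2879  0.0247]
side green [309.1 193.8] [304 189  11  10  94] [ 0.6097 -0.0039  0.054 ] depth [ 0.6102 -0.0028  0.0532]
side red [309.5 208.2] [304 203  12  11 109] [ 0.5896 -0.0608  0.054 ] depth [ 0.5895 -0.0611  0.0542]
```

View pics/crop.png

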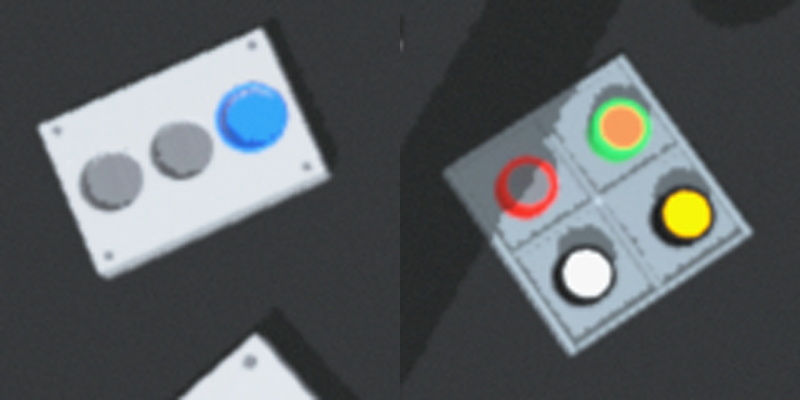

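The crop confirms it: yellow face in a black mount at the right of the tray, and the blue seat on the 160x110 mm plate, which is the smaller one. Next I shut the jaws and move high over the brass specimen.

```bash
python3 -m pendant '[{"jaw":-1,"tx":34.1,"ty":26.1,"tz":0},{"jaw":-1,"tx":34.1,"ty":26.1,"tz":0},{"jaw":-1,"tx":34.1,"ty":26.1,"tz":0},{"jaw":-1,"tx":34.1,"ty":26.1,"tz":0},{"jaw":-1,"tx":34.1,"ty":26.1,"tz":0},{"jaw":-1,"tx":34.1,"ty":26.1,"tz":0},{"jaw":-1,"tx":34.1,"ty":26.1,"tz":0},{"jaw":-1,"tx":34.1,"ty":26.1,"tz":0},{"jaw":-1,"tx":34.1,"ty":26.1,"tz":0},{"jaw":-1,"tx":34.1,"ty":26.1,"tz":0}]'
python3 - <<'E'
from h import *
s=manip.get_state();print(s['clock'],s['position'],s['ee_rot'],s['qpos'],s['width'])
d=grab('wrist');cv2.imwrite('pics/w1.png',d['pixels'])
hsv=cv2.cvtColor(d['pixels'],cv2.COLOR_BGR2HSV)
m=cv2.inRange(hsv,(24,110,60),(36,255,255));l,lab,st,ce=cv2.connectedComponentsWithStats(m)
for i in range(1,l):
    if st[i][4]>40: print(st[i],ce[i],w(d,*ce[i],.025),w(d,*ce[i]))
E
```

```text
0.1 [ 0.17027271 -0.54873911  0.24924601] [-8.12089201e-04  9.88710013e-01  1.49839412e-01 -2.45691497e-05] [-1.39100377e+00  2.76494274e-01  1.50601044e+00 -1.42612830e-06
  1.36071286e+00 -1.21018940e-01] 0.0855717317200525invalid input at $[0]: expected keys jaw, tx, ty, tz, ax, ay, az
```

View pics/w1.png

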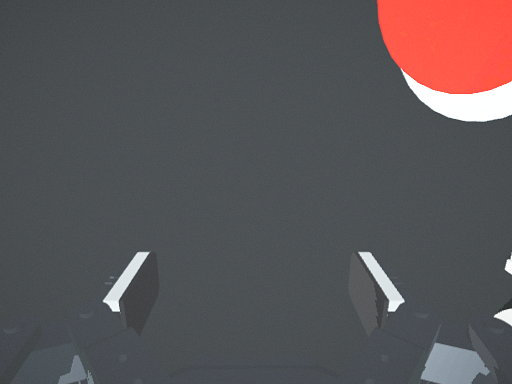

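The call was refused because every key is required, so nothing moved. The wrist view shows a red-and-white object near the start, at about (450,50), so I locate it before moving.

Run:
```python
from h import *
d=np.load('wrist.npz')
for a in [(385,20),(450,40),(500,20),(480,110),(420,95),(508,265),(505,318),(200,100)]: print(a,np.round(w(d,*a),3))
print(np.round(d['pose'],3))
```

```text
(385, 20) [ 0.347 -0.633  0.005]
(450, 40) [ 0.349 -0.704  0.005]
(500, 20) [ 0.381 -0.743  0.005]
(480, 110) [ 0.297 -0.769  0.002]
(420, 95) [ 0.292 -0.7    0.002]
(508, 265) [ 0.137 -0.896  0.003]
(505, 318) [ 0.069 -0.924  0.011]
(200, 100) [ 0.216 -0.474 -0.001]
[[ 0.296 -0.911 -0.287  0.244]
 [-0.955 -0.283 -0.087 -0.527]
 [-0.003  0.3   -0.954  0.373]
 [ 0.     0.     0.     1.   ]]
```

Those objects are flat and well away from the path.

```bash
python3 -m pendant '[{"jaw":-1,"tx":34.1,"ty":26.1,"tz":0,"ax":0,"ay":0,"az":0},{"jaw":-1,"tx":34.1,"ty":26.1,"tz":0,"ax":0,"ay":0,"az":0},{"jaw":-1,"tx":34.1,"ty":26.1,"tz":0,"ax":0,"ay":0,"az":0},{"jaw":-1,"tx":34.1,"ty":26.1,"tz":0,"ax":0,"ay":0,"az":0},{"jaw":-1,"tx":34.1,"ty":26.1,"tz":0,"ax":0,"ay":0,"az":0},{"jaw":-1,"tx":34.1,"ty":26.1,"tz":0,"ax":0,"ay":0,"az":0},{"jaw":-1,"tx":34.1,"ty":26.1,"tz":0,"ax":0,"ay":0,"az":0},{"jaw":-1,"tx":34.1,"ty":26.1,"tz":0,"ax":0,"ay":0,"az":0},{"jaw":-1,"tx":34.1,"ty":26.1,"tz":0,"ax":0,"ay":0,"az":0},{"jaw":-1,"tx":34.1,"ty":26.1,"tz":0,"ax":0,"ay":0,"az":0}]'
cat > look.py <<'E'
from h import *
import sys
name,lo,hi,z=sys.argv[1],*map(float,sys.argv[2:5])
s=manip.get_state();print(s['clock'],s['position'],s['ee_rot'],s['qpos'],s['width'])
d=grab('wrist');cv2.imwrite(f'pics/{name}.png',d['pixels'])
hsv=cv2.cvtColor(d['pixels'],cv2.COLOR_BGR2HSV)
m=cv2.inRange(hsv,(lo,110,60),(hi,255,255));l,lab,st,ce=cv2.connectedComponentsWithStats(m)
for i in range(1,l):
    if st[i][4]>80: print(st[i],ce[i],w(d,*ce[i],z),w(d,*ce[i]))
E
python3 look.py w2 24 36 .025
```

```text
clock: 1.4
position: [0.5103, -0.2891, 0.2499]
ee_rot: [0.0, 0.989, 0.149, -0.0]
contact_force: [-0.4, 0.6, -0.7]
width: -0.0004
gripper_force: 0.0
1.4 [ 0.51027036 -0.28907442  0.24989374] [ 2.23250270e-05  9.88827593e-01  1.49063153e-01 -4.09464023e-04] [-6.33684515e-01  2.93564025e-01  1.47975720e+00 -6.22141591e-04
  1.36882025e+00  6.37995212e-01] -0.0003768483304912405
[239 150  27  27 575] [251.64521739 163.28869565] [ 0.51076708 -0.28770803  0.025     ] [ 0.51073172 -0.28771785  0.02483297]
```

View pics/w2.png

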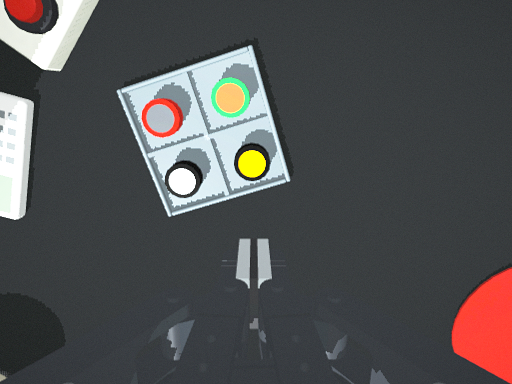

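The wrist view shows the brass face at (252,163), world (0.511,-0.288), matching the other cameras. I descend straight down and hold.

```bash
python3 -m pendant '[{"jaw":-1,"tx":0,"ty":0.1,"tz":-5,"ax":0,"ay":0,"az":0},{"jaw":-1,"tx":0,"ty":0.1,"tz":-10,"ax":0,"ay":0,"az":0},{"jaw":-1,"tx":0,"ty":0.1,"tz":-14,"ax":0,"ay":0,"az":0},{"jaw":-1,"tx":0,"ty":0.1,"tz":-17,"ax":0,"ay":0,"az":0},{"jaw":-1,"tx":0,"ty":0.1,"tz":-18.6,"ax":0,"ay":0,"az":0},{"jaw":-1,"tx":0,"ty":0.1,"tz":-18.6,"ax":0,"ay":0,"az":0},{"jaw":-1,"tx":0,"ty":0.1,"tz":-18.6,"ax":0,"ay":0,"az":0},{"jaw":-1,"tx":0,"ty":0.1,"tz":-18.6,"ax":0,"ay":0,"az":0}]'
python3 - <<'E'
from h import *
print(manip.get_state()['position'])
d=grab('side');cv2.imwrite('pics/s1.png',cv2.resize(d['pixels'][200:350,220:420],(800,600),interpolation=2))
E
```

```text
clock: 2.45
position: [0.5121, -0.2878, 0.0654]
ee_rot: [0.001, 0.989, 0.15, 0.001]
contact_force: [-0.0, 0.6, 0.8]
width: -0.0001
gripper_force: 0.0
[ 0.51214403 -0.28782103  0.06543575]
```

View pics/s1.png

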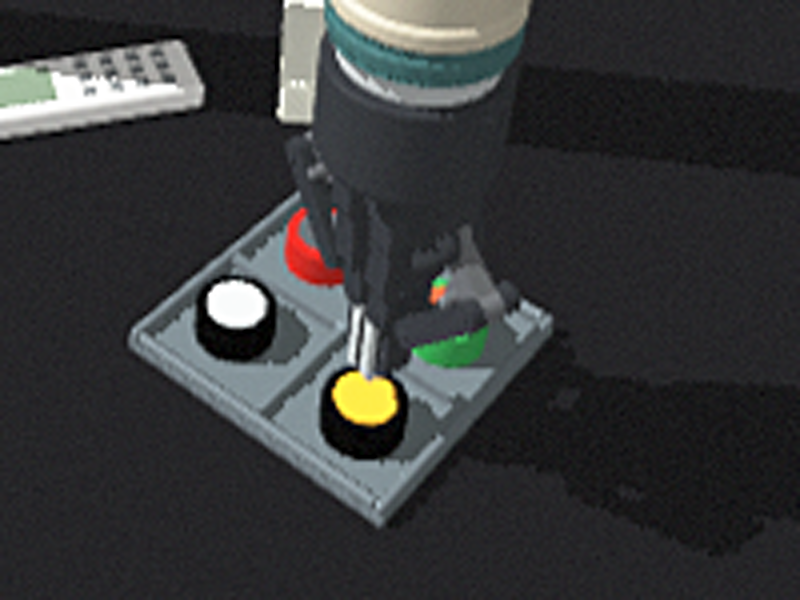

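The fingertips are above the yellow face at about (365,375) in the crop, with a clear gap. I hold for over 2 s, then rise straight up.

```bash
R='x'; python3 -m pendant '[{"jaw":-1,"tx":0,"ty":0,"tz":0,"ax":0,"ay":0,"az":0},{"jaw":-1,"tx":0,"ty":0,"tz":0,"ax":0,"ay":0,"az":0},{"jaw":-1,"tx":0,"ty":0,"tz":0,"ax":0,"ay":0,"az":0},{"jaw":-1,"tx":0,"ty":0,"tz":0,"ax":0,"ay":0,"az":0},{"jaw":-1,"tx":0,"ty":0,"tz":0,"ax":0,"ay":0,"az":0},{"jaw":-1,"tx":0,"ty":0,"tz":0,"ax":0,"ay":0,"az":0},{"jaw":-1,"tx":0,"ty":0,"tz":0,"ax":0,"ay":0,"az":0},{"jaw":-1,"tx":0,"ty":0,"tz":0,"ax":0,"ay":0,"az":0},{"jaw":-1,"tx":0,"ty":0,"tz":0,"ax":0,"ay":0,"az":0},{"jaw":-1,"tx":0,"ty":0,"tz":0,"ax":0,"ay":0,"az":0}]'
python3 -m pendant '[{"jaw":-1,"tx":0,"ty":0,"tz":0,"ax":0,"ay":0,"az":0},{"jaw":-1,"tx":0,"ty":0,"tz":0,"ax":0,"ay":0,"az":0},{"jaw":-1,"tx":0,"ty":0,"tz":0,"ax":0,"ay":0,"az":0},{"jaw":-1,"tx":0,"ty":0,"tz":0,"ax":0,"ay":0,"az":0},{"jaw":-1,"tx":0,"ty":0,"tz":0,"ax":0,"ay":0,"az":0},{"jaw":-1,"tx":0,"ty":0,"tz":0,"ax":0,"ay":0,"az":0},{"jaw":-1,"tx":0,"ty":0,"tz":0,"ax":0,"ay":0,"az":0},{"jaw":-1,"tx":0,"ty":0,"tz":0,"ax":0,"ay":0,"az":0},{"jaw":-1,"tx":0,"ty":0,"tz":0,"ax":0,"ay":0,"az":0},{"jaw":-1,"tx":0,"ty":0,"tz":0,"ax":0,"ay":0,"az":0}]'
python3 -m pendant '[{"jaw":-1,"tx":0,"ty":0,"tz":5,"ax":0,"ay":0,"az":0},{"jaw":-1,"tx":0,"ty":0,"tz":10,"ax":0,"ay":0,"az":0},{"jaw":-1,"tx":0,"ty":0,"tz":15,"ax":0,"ay":0,"az":0},{"jaw":-1,"tx":0,"ty":0,"tz":18.5,"ax":0,"ay":0,"az":0},{"jaw":-1,"tx":0,"ty":0,"tz":18.5,"ax":0,"ay":0,"az":0}]'
```

```text
clock: 3.75
position: [0.5114, -0.2872, 0.064]
ee_rot: [0.0, 0.989, 0.15, 0.0]
contact_force: [-0.5, 0.4, 0.5]
width: 0.0004
gripper_force: 0.0
clock: 5.0
position: [0.5114, -0.2872, 0.064]
ee_rot: [0.0, 0.989, 0.15, -0.0]
contact_force: [0.7, 0.1, -0.5]
width: 0.0
gripper_force: 0.0
clock: 5.62
position: [0.5128, -0.2882, 0.2526]
ee_rot: [0.003, 0.989, 0.15, 0.003]
contact_force: [-0.2, 0.4, -0.4]
width: 0.0003
gripper_force: 0.0
```

```bash
python3 -m pendant '[{"jaw":-1,"tx":5.6,"ty":53.6,"tz":0,"ax":0,"ay":0,"az":0},{"jaw":-1,"tx":5.6,"ty":53.6,"tz":0,"ax":0,"ay":0,"az":0},{"jaw":-1,"tx":5.6,"ty":53.6,"tz":0,"ax":0,"ay":0,"az":0},{"jaw":-1,"tx":5.6,"ty":53.6,"tz":0,"ax":0,"ay":0,"az":0},{"jaw":-1,"tx":5.6,"ty":53.6,"tz":0,"ax":0,"ay":0,"az":0},{"jaw":-1,"tx":5.6,"ty":53.6,"tz":0,"ax":0,"ay":0,"az":0},{"jaw":-1,"tx":5.6,"ty":53.6,"tz":0,"ax":0,"ay":0,"az":0},{"jaw":-1,"tx":5.6,"ty":53.6,"tz":0,"ax":0,"ay":0,"az":0},{"jaw":-1,"tx":5.6,"ty":53.6,"tz":0,"ax":0,"ay":0,"az":0},{"jaw":-1,"tx":5.6,"ty":53.6,"tz":0,"ax":0,"ay":0,"az":0}]'
python3 look.py w3 95 115 .018
```

```text
clock: 6.88
position: [0.5665, 0.2515, 0.2468]
ee_rot: [-0.0, 0.988, 0.152, -0.002]
contact_force: [-0.2, 0.3, -0.1]
width: -0.0001
gripper_force: 0.0
6.875 [0.56648413 0.25154383 0.24683202] [-1.49117478e-04  9.88402290e-01  1.51850392e-01 -1.53264089e-03] [3.05259324e-01 3.46711326e-01 1.40801837e+00 7.74007696e-04
 1.38984717e+00 1.57103464e+00] -0.0001241545512937552
[ 234  142   45   44 1443] [255.69300069 162.62023562] [0.56764898 0.24869721 0.018     ] [0.56600455 0.2481331  0.01009241]
[246 328  10  30 177] [250.69491525 341.89265537] [0.33697927 0.18250426 0.018     ] [0.33387516 0.18157158 0.01440512]
```

View pics/w3.png

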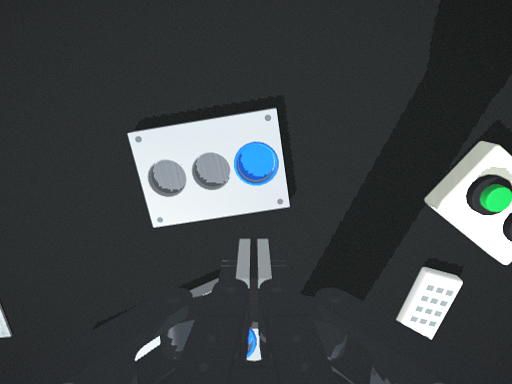

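The blue seat on the small plate is at (256,163), world (0.567,0.249). I go straight down, hold, then rise.

```bash
python3 -m pendant '[{"jaw":-1,"tx":0,"ty":0,"tz":0,"ax":0,"ay":0,"az":0},{"jaw":-1,"tx":0,"ty":0,"tz":-5,"ax":0,"ay":0,"az":0},{"jaw":-1,"tx":0,"ty":0,"tz":-10,"ax":0,"ay":0,"az":0},{"jaw":-1,"tx":0,"ty":0,"tz":-14,"ax":0,"ay":0,"az":0},{"jaw":-1,"tx":0,"ty":0,"tz":-17,"ax":0,"ay":0,"az":0},{"jaw":-1,"tx":0,"ty":0,"tz":-19.2,"ax":0,"ay":0,"az":0},{"jaw":-1,"tx":0,"ty":0,"tz":-19.2,"ax":0,"ay":0,"az":0},{"jaw":-1,"tx":0,"ty":0,"tz":-19.2,"ax":0,"ay":0,"az":0},{"jaw":-1,"tx":0,"ty":0,"tz":-19.2,"ax":0,"ay":0,"az":0},{"jaw":-1,"tx":0,"ty":0,"tz":-19.2,"ax":0,"ay":0,"az":0}]'
python3 -m pendant '[{"jaw":-1,"tx":0,"ty":0,"tz":0,"ax":0,"ay":0,"az":0},{"jaw":-1,"tx":0,"ty":0,"tz":0,"ax":0,"ay":0,"az":0},{"jaw":-1,"tx":0,"ty":0,"tz":0,"ax":0,"ay":0,"az":0},{"jaw":-1,"tx":0,"ty":0,"tz":0,"ax":0,"ay":0,"az":0},{"jaw":-1,"tx":0,"ty":0,"tz":0,"ax":0,"ay":0,"az":0},{"jaw":-1,"tx":0,"ty":0,"tz":0,"ax":0,"ay":0,"az":0},{"jaw":-1,"tx":0,"ty":0,"tz":0,"ax":0,"ay":0,"az":0},{"jaw":-1,"tx":0,"ty":0,"tz":0,"ax":0,"ay":0,"az":0},{"jaw":-1,"tx":0,"ty":0,"tz":0,"ax":0,"ay":0,"az":0},{"jaw":-1,"tx":0,"ty":0,"tz":0,"ax":0,"ay":0,"az":0}]'
python3 -m pendant '[{"jaw":-1,"tx":0,"ty":0,"tz":0,"ax":0,"ay":0,"az":0},{"jaw":-1,"tx":0,"ty":0,"tz":0,"ax":0,"ay":0,"az":0},{"jaw":-1,"tx":0,"ty":0,"tz":0,"ax":0,"ay":0,"az":0},{"jaw":-1,"tx":0,"ty":0,"tz":0,"ax":0,"ay":0,"az":0},{"jaw":-1,"tx":0,"ty":0,"tz":0,"ax":0,"ay":0,"az":0},{"jaw":-1,"tx":0,"ty":0,"tz":0,"ax":0,"ay":0,"az":0},{"jaw":-1,"tx":0,"ty":0,"tz":0,"ax":0,"ay":0,"az":0},{"jaw":-1,"tx":0,"ty":0,"tz":0,"ax":0,"ay":0,"az":0},{"jaw":-1,"tx":0,"ty":0,"tz":0,"ax":0,"ay":0,"az":0},{"jaw":-1,"tx":0,"ty":0,"tz":0,"ax":0,"ay":0,"az":0}]'
```

```text
clock: 8.18
position: [0.5679, 0.2489, 0.0581]
ee_rot: [-0.0, 0.989, 0.15, 0.001]
contact_force: [-0.3, 0.6, 0.4]
width: -0.0002
gripper_force: 0.0
clock: 9.43
position: [0.5674, 0.2488, 0.057]
ee_rot: [0.0, 0.989, 0.15, 0.0]
contact_force: [-0.0, 0.7, 0.4]
width: 0.0
gripper_force: 0.0
clock: 10.68
position: [0.5673, 0.2488, 0.057]
ee_rot: [0.0, 0.989, 0.15, -0.0]
contact_force: [-0.1, -0.5, 0.1]
width: -0.0002
gripper_force: 0.0
```

```bash
python3 -m pendant '[{"jaw":-1,"tx":0,"ty":0,"tz":5,"ax":0,"ay":0,"az":0},{"jaw":-1,"tx":0,"ty":0,"tz":10,"ax":0,"ay":0,"az":0},{"jaw":-1,"tx":0,"ty":0,"tz":16,"ax":0,"ay":0,"az":0},{"jaw":-1,"tx":4.5,"ty":-24.5,"tz":16,"ax":0,"ay":0,"az":0},{"jaw":-1,"tx":4.5,"ty":-24.5,"tz":16,"ax":0,"ay":0,"az":0},{"jaw":-1,"tx":4.5,"ty":-24.5,"tz":16,"ax":0,"ay":0,"az":0},{"jaw":-1,"tx":4.5,"ty":-24.5,"tz":16,"ax":0,"ay":0,"az":0},{"jaw":-1,"tx":4.5,"ty":-24.5,"tz":16,"ax":0,"ay":0,"az":0},{"jaw":-1,"tx":4.5,"ty":-24.5,"tz":16,"ax":0,"ay":0,"az":0},{"jaw":-1,"tx":4.5,"ty":-24.5,"tz":16,"ax":0,"ay":0,"az":0}]'
python3 look.py w4 50 75 .054
```

```text
clock: 11.92
position: [0.612, 0.0052, 0.217]
ee_rot: [-0.0, 0.989, 0.151, -0.0]
contact_force: [-0.6, -0.4, 0.1]
width: -0.0002
gripper_force: 0.0
11.925 [0.61200008 0.00520067 0.21699816] [-2.71772916e-04  9.88596209e-01  1.50590317e-01 -1.34591199e-04] [-1.05401529e-01  3.50564321e-01  1.47710797e+00  4.72915065e-04
  1.31431869e+00  1.16294398e+00] -0.00022029602329209173
[240 161  31  32 767] [254.85006519 176.61277705] [0.61485311 0.00402764 0.054     ] [0.61474855 0.00399359 0.05357973]
[434 250  46  41 838] [453.33412888 267.19451074] [ 0.58528231 -0.20948775  0.054     ] [ 0.57473752 -0.23425104  0.02405074]
```

View pics/w4.png

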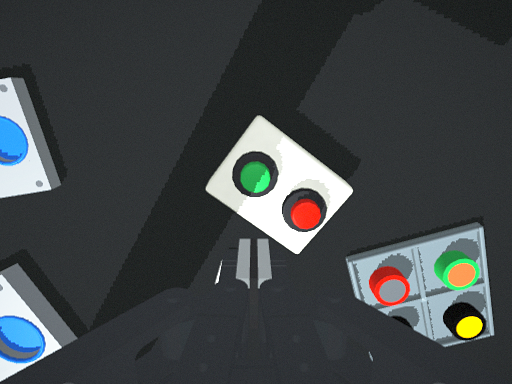

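The green cap is at (255,177), world about (0.614,0.004). I go down to near full travel and check the force.

```bash
python3 -m pendant '[{"jaw":-1,"tx":0.2,"ty":0,"tz":0,"ax":0,"ay":0,"az":0},{"jaw":-1,"tx":0.2,"ty":0,"tz":-5,"ax":0,"ay":0,"az":0},{"jaw":-1,"tx":0.2,"ty":0,"tz":-10,"ax":0,"ay":0,"az":0},{"jaw":-1,"tx":0.2,"ty":0,"tz":-13,"ax":0,"ay":0,"az":0},{"jaw":-1,"tx":0.2,"ty":0,"tz":-14,"ax":0,"ay":0,"az":0},{"jaw":-1,"tx":0.2,"ty":0,"tz":-14.4,"ax":0,"ay":0,"az":0},{"jaw":-1,"tx":0.2,"ty":0,"tz":-14.7,"ax":0,"ay":0,"az":0},{"jaw":-1,"tx":0.2,"ty":0,"tz":-14.9,"ax":0,"ay":0,"az":0},{"jaw":-1,"tx":0.2,"ty":0,"tz":-14.9,"ax":0,"ay":0,"az":0},{"jaw":-1,"tx":0.2,"ty":0,"tz":-14.9,"ax":0,"ay":0,"az":0}]'
```

```text
clock: 13.22
position: [0.6153, 0.004, 0.069]
ee_rot: [0.0, 0.989, 0.15, 0.001]
contact_force: [0.2, 1.2, 3.6]
width: -0.0001
gripper_force: 1.8
```

```bash
python3 -m pendant '[{"jaw":-1,"tx":0,"ty":0,"tz":-0.1,"ax":0,"ay":0,"az":0},{"jaw":-1,"tx":0,"ty":0,"tz":-0.2,"ax":0,"ay":0,"az":0},{"jaw":-1,"tx":0,"ty":0,"tz":-0.2,"ax":0,"ay":0,"az":0},{"jaw":-1,"tx":0,"ty":0,"tz":-0.2,"ax":0,"ay":0,"az":0},{"jaw":-1,"tx":0,"ty":0,"tz":-0.2,"ax":0,"ay":0,"az":0}]'
```

```text
clock: 13.85
position: [0.6153, 0.004, 0.0667]
ee_rot: [0.0, 0.989, 0.15, 0.001]
contact_force: [1.5, 1.9, 6.1]
width: -0.0003
gripper_force: 3.3
```

```bash
python3 -m pendant '[{"jaw":-1,"tx":0,"ty":0,"tz":-0.1,"ax":0,"ay":0,"az":0},{"jaw":-1,"tx":0,"ty":0,"tz":-0.1,"ax":0,"ay":0,"az":0},{"jaw":-1,"tx":0,"ty":0,"tz":-0.1,"ax":0,"ay":0,"az":0}]'
python3 -m pendant '[{"jaw":-1,"tx":0,"ty":0,"tz":0.5,"ax":0,"ay":0,"az":0},{"jaw":-1,"tx":0,"ty":0,"tz":2,"ax":0,"ay":0,"az":0},{"jaw":-1,"tx":0,"ty":0,"tz":6,"ax":0,"ay":0,"az":0},{"jaw":-1,"tx":0,"ty":0,"tz":11,"ax":0,"ay":0,"az":0},{"jaw":-1,"tx":0,"ty":0,"tz":15,"ax":0,"ay":0,"az":0},{"jaw":-1,"tx":0,"ty":0,"tz":15,"ax":0,"ay":0,"az":0},{"jaw":-1,"tx":0,"ty":0,"tz":15,"ax":0,"ay":0,"az":0},{"jaw":-1,"tx":0,"ty":0,"tz":15,"ax":0,"ay":0,"az":0}]'
python3 look.py w5 50 75 .054
```

```text
clock: 14.22
position: [0.6153, 0.004, 0.0667]
ee_rot: [0.0, 0.989, 0.15, 0.001]
contact_force: [-0.7, 2.2, 11.7]
width: -0.0002
gripper_force: 5.7
clock: 15.22
position: [0.6131, 0.0037, 0.2131]
ee_rot: [-0.0, 0.989, 0.15, -0.002]
contact_force: [0.1, 0.1, -0.9]
width: -0.0002
gripper_force: 0.0
15.225 [0.6131168  0.00372293 0.2131231 ] [-3.44271677e-04  9.88717221e-01  1.49779964e-01 -2.02507439e-03] [-1.07153578e-01  3.56524499e-01  1.47773582e+00 -3.78233466e-04
  1.31142432e+00  1.16304842e+00] -0.0001509962321312408
[238 162  31  32 786] [253.02798982 177.62340967] [0.61495325 0.00403585 0.054     ] [0.6148076  0.00399258 0.05343502]
[435 251  46  41 851] [453.99764982 268.52996475] [ 0.58559381 -0.20927478  0.054     ] [ 0.5749342  -0.2338042   0.02454234]
```

The button bottomed out: the tip stopped at z 0.0667 and the force rose to 11.7 N. The cap is back at 54 mm and the arm is clear.

```bash
python3 -c "
from rig import manip
print(manip.sign_off())"
```

```text
the job is handed in; nothing more can be done
None
```

The job is handed in at about 15 s on the robot's clock: I pointed at the brass specimen and then at the small plate's blue seat for over 2 s each, then pressed the green button fully down and let it go, with no contact felt at either pointing hold.

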